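# Space the rail units with the notched gauge

### The job

Set the cooling gaps between the three units on the sloping mounting rail: starting at the end stop and working outwards, set the notched spacing gauge squarely over each unit in turn with its thick leg towards the end stop, and draw the unit along until the thick leg just butts against its neighbour, without pushing a neighbour that is already set. That leaves 14 mm clear before every unit. Then stand the gauge back upright on the strip of blue mat nearest the robot, in front of the white tray of parts, and leave the other things on the table alone.

Things in the scene. Friction and masses are not known exactly. Their poses are not given: they have to be found in the camera images.
- plate: white mounting plate, 235 mm up the slope x 320 mm, on a dark stand, leaning back 30 deg from level and facing the robot. Origin mid-surface on the centre line of its steel rail; x up the slope, y along the rail (robot's left), z square out of the slope. Grey wiring ducts, 29 mm wide, 40 mm high, run along the rail, centred 80 mm above and below it. The stand is fixed.
- end_stop: grey plastic end stop, 10 mm thick, 46 mm up the slope, 58 mm high off the plate, fixed on the rail at its +y end; it does not move. Origin on the plate surface, in the middle of the face that looks along the rail to -y, towards the units; axes as the plate's.
- unit1: light-grey control unit nearest the end stop (22 to 40 mm clear of it at the start), 36 mm wide along the rail, 88 mm up the slope, with flat sides. Its raised nose (45 mm up the slope, 36 mm wide) has a flat top 62 mm out from the plate, its shoulders are 44 mm out. Origin on the plate surface under its centre, axes as the plate's. It only slides along the rail: about 6 N moves it, else it stays.
- unit2: second unit of the row, the same as unit1 in shape, size, origin, axes and stiffness; 24 to 60 mm clear of unit1 at the start
- unit3: third unit, farthest from the end stop, the same as unit1 in shape, size, origin, axes and stiffness; 24 to 60 mm clear of unit2 at the start
- gauge: loose aluminium spacing gauge, about 0.16 kg, standing on two legs on the mat; 34 mm in x, 68 mm high. Origin mid-notch, level with the legs' undersides; z up, y to the robot's left within 0.4 rad at the start. Legs 22 mm high: thick spacer leg y = 20 to 30 mm, thin hook leg y = -25 to -20 mm; the 40 mm notch between is 4 mm wider than a unit, so a unit drawn to the butt leaves 10 + 4 = 14 mm.
- driver: bystander: torque driver with black handle, 34 mm thick, 162 mm long, lying on the mat strip to the left of the gauge; origin under its centre
- gauge_grip (a point): middle of the gauge's grip block, 50 mm above gauge's origin, same axes. The bar over the legs is z = 22 to 32 mm from that origin (55 mm in y, 34 mm in x); the grip block on it is z = 32 to 68 mm, 24 mm in y, 30 mm in x. Pinch its y faces.
- mat_front (a point): middle of the clear strip of blue mat (level with the table, z = 0) at the robot's edge of the table, where the gauge stands: 120 mm deep (x), 400 mm wide (y). Beyond it, on the side away from the robot, begins a fixed low white tray, rim 15 mm high, that holds two rows of small red and black parts; the stand is behind that tray.
- oil_bottle: bystander: small cream oil bottle with black cap, 34 mm diameter, 82 mm tall, standing just right of the white tray; origin under its centre
- pad: bystander: yellow foam pad, 30 x 54 x 21 mm, lying just left of the white tray; origin under its centre

How it is judged:
By the outcome, as a careful person would: the job done as asked, in the order asked, and still so for the second after the job is handed in, with the robot touching nothing.
It also fails if it takes over 72 s, if anything falls off the work surface, if the arm or the gripper's body presses on something with over 40 N, if the wrist force passes 120 N, or if a joint passes its speed limit or range.

### The arm

A 7-joint arm with a two-finger parallel gripper is mounted at the origin on a cart in front of the work surface, level with it; the furniture and walls round the work are solid. World frame = base frame: x ahead of the robot, y to its left, z up, the work surface at z = 0. Lengths are in m, angles in rad, forces in N, time in s.
With the tool pointing down it reaches from about 0.4 to 0.75 m from the base axis. Payload 19.5 kg.
Tool frame: the origin (TCP) lies midway between the tips of the shut fingers; the grasp point (between the pads) lies 19 mm behind it; z points along the fingers, y is the line along which they close (so a half turn about z gives the same grasp; the last joint's range is limited). The gripper opens to 85 mm and grips with 20 to 120 N. Pads are 22 mm wide; open, the fingers measure 114 mm over their backs; the gripper's body (76 mm by 85 mm) begins 54 mm behind the grasp point. The pads swing forward as they close: fully open they stand 13 mm farther back than shut.
Start: joints at [-1.377, 0.707, -0.028, 1.485, 0.022, 0.951, -0.075], TCP at [0.134, 0.559, 0.231] pointing down, gripper open.
Joint ranges: [-2.71, 2.71], [-0.32, 2.16], [-1.57, 1.52], [0, 2.45], [-1.46, 4.6], [0, 2.02], [-2.83, 2.83]. Speed limits (rad/s): [1.89, 1.89, 2.57, 2.57, 3.01, 3.01, 3.01].

### API

Orientations are given as a unit quaternion [x, y, z, w].
In Python, from workcell import manip, get_image gives the robot as it stands (manip), with the cameras as plain functions.
- The arm moves only by the tool jog_arm, called after "Emit:" as name([rows], argument=value, ...), one row to a line, values as JSON. Schema: {"type":"object","properties":{"steps":{"type":"array","items":{"type":"array","prefixItems":[{"type":"array","items":{"type":"number"},"minItems":3,"maxItems":3},{"type":"array","items":{"type":"number"},"minItems":3,"maxItems":3}],"minItems":2,"maxItems":2},"minItems":1,"maxItems":5},"jaw":{"type":"number"},"force":{"type":"number"},"only":{"type":"string"},"quiet":{"type":"boolean"},"lines":{"type":"string"}},"required":["steps"],"additionalProperties":false}. steps is a list of rows, 1 to 5 of them, each written [[dx, dy, dz], [rx, ry, rz]]: dx, dy, dz in fractions of the full range, 1 being 0.3 m, then a rotation vector rx, ry, rz in a scale on which 1.0 is 2 pi rad; each row shifts and turns the commanded pose from where the row before left it, along the tool's axes as they then stand; what a row does not reach is not made up. A row lasts 1/8 s, in which the tool goes at most 0.0625 m and 0.188 rad, less where a joint would pass 70% of its speed; a pose out of reach is approached as far as the arm can. jaw is the finger opening in m, set as the call begins (left out keeps the last). The fingers move at their own pace and stop on an object; force is the grip in N (left out, the last holds). Time passes only in rows, so rows that do not move let the fingers close. The tool returns the time, the measured TCP pose, the force, the opening and the grip force at its end. only (a regular expression) keeps the lines of the reply that match it, lines (a string "A,B") keeps lines A to B, and quiet returns only ok. A shift or turn number past 1, either way, is cut back to 1. Input that does not fit is refused with a message, and nothing moves.
- manip.read_state(): the state, without advancing time (a new reading comes with each control period).
- get_image(name): name is "side" or "top" or "wrist"; returns a dict with "image" (400x640x3 uint8, red, green, blue), "z_map" (400x640 float32, m along the optical axis (not along the pixel's ray), 0 where there is no reading), "mtx" (3x3 intrinsics, pixels), "k1" (the pictures are not rectified: a ray, as slopes to the right and down, at radius r is drawn at 1 + k1 r^2 times it, then the intrinsics apply), "pose" (4x4, takes a point from camera to world coordinates). Camera axes: x right, y down, z forward; pixel columns grow to the right and rows downward; lengths in m; the calibration is good to about 2 mm. A picture is of the moment at which its call begins.
- manip.hand_in(): hands the job in; it is judged then, once.
The state is a dict: "clock": time; "qpos": joint angles; "joint_velocities": joint speeds; "tau": joint torques, N m; "tcp_pos": TCP position; "tool_rot": TCP orientation; "contact_force": force on the tool from outside, world axes, zero at the start; "torque": the same for the moment, N m; "width": finger opening in m; "gripper_force": force on a finger pad.
Only numpy, scipy, OpenCV 4.12 (cv2) and the standard library are available. Lean on these libraries where they do the work, as an engineer would, in place of code of your own. Each camera call takes 0.05 s, during which the arm holds its last target. There are 200 camera calls.

## Working session

There is one attempt and no reset: what is moved stays moved. The work goes in short steps, Python scripts to look and compute and a tool call to move; the robot and the scene stay as the last step left them, time stands still between calls to the robot, and variables do not carry over. Pictures are saved under pics/ and viewed, at most 10 in all, crops included, and the job is handed in when it is done.

```bash
ls; mkdir -p pics; cat > h.py <<'E'
import numpy as np, cv2
from workcell import manip, get_image
def world(im, uv=None):
    "world points for every pixel from z_map"
    K=im["mtx"];k1=im["k1"];h,w=im["z_map"].shape
    u,v=np.meshgrid(np.arange(w),np.arange(h))
    p=np.stack([u,v],-1).reshape(-1,1,2).astype(float)
    d=np.array([k1,0,0,0,0.])
    n=cv2.undistortPoints(p,np.array(K,float),d).reshape(h,w,2)
    z=im["z_map"][...,None]
    c=np.concatenate([n*z,z],-1)
    P=np.array(im["pose"])
    return c@P[:3,:3].T+P[:3,3]
E
python3 - <<'E'
from h import *
a=[]
for n in("side","top"):
    im=get_image(n);np.savez(f"pics/{n}0.npz",**{k:v for k,v in im.items()})
    cv2.imwrite(f"pics/{n}0.png",im["image"][:,:,::-1]);print(n,im["k1"],np.round(im["pose"],3).tolist(),im["mtx"].tolist(), (im["z_map"]>0).mean())
print(manip.read_state())
E
```

```text
pics
workcell.py
side -0.04224189947966177 [[0.938, -0.205, 0.278, 0.326], [-0.345, -0.522, 0.78, -0.737], [-0.014, -0.828, -0.56, 0.562], [0.0, 0.0, 0.0, 1.0]] [[386.36642198711615, 0.0, 318.4951907726791], [0.0, 386.36642198711615, 198.63875138273488], [0.0, 0.0, 1.0]] 0.996078125
top -0.02944731923737584 [[0.004, -0.985, 0.171, 0.407], [-1.0, -0.005, -0.006, -0.086], [0.006, -0.171, -0.985, 0.942], [0.0, 0.0, 0.0, 1.0]] [[375.30164505148446, 0.0, 313.82661520830146], [0.0, 375.30164505148446, 197.33721946670894], [0.0, 0.0, 1.0]] 0.9960546875
{'clock': 0.1, 'qpos': array([-1.37667272,  0.70700519, -0.02761804,  1.48492597,  0.02200304,
        0.95089209, -0.07552491]), 'joint_velocities': array([-2.19526085e-04, -3.17644146e-03,  1.46988772e-03, -9.67886753e-05,
        9.50686310e-04,  2.42231560e-03,  5.75665648e-04]), 'tau': array([ 4.60758631e-03, -8.84307718e+01,  1.23682022e+00, -2.36453104e+01,
        1.68642530e-02,  5.09338308e-03, -5.12077463e-05]), 'tcp_pos': array([0.13429275, 0.55887096, 0.23090082]), 'tool_rot': array([ 1.17650446e-01,  9.93054962e-01, -4.62273426e-04, -4.04197166e-05]), 'contact_force': array([ 0.03494623,  0.23046327, -0.35974843]), 'torque': array([ 0.04439201,  0.00923317, -0.03984265]), 'gripper_force': 0.0, 'width': 0.08541143076948883}
```

View pics/top0.png

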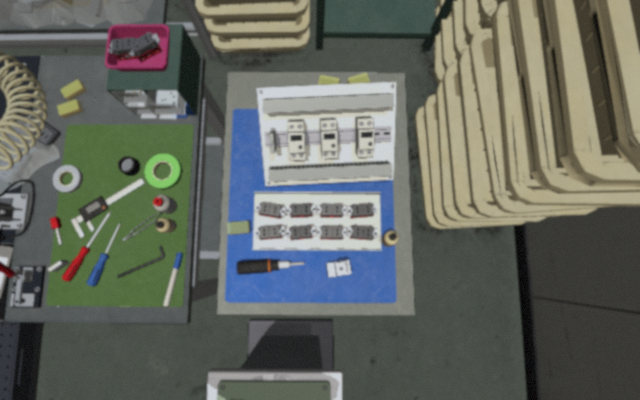

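View pics/side0.png

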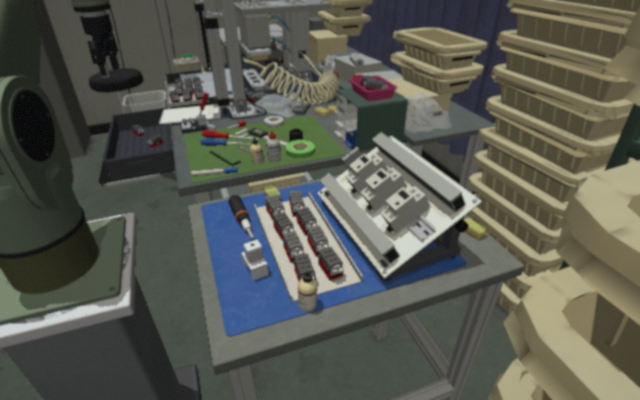

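Top view: end stop at about (273,140), units at (297,140), (330,138) and (365,136), gauge at (340,267), driver at (265,267). The side view agrees. Next I measure from depth.

```bash
python3 - <<'E'
from h import *
im=dict(np.load("pics/top0.npz"));W=world(im);I=im["image"].astype(int)
print("table z", np.median(W[280:300,240:380,2]), W[275:300:12,235:390:50].reshape(-1,3).round(3).tolist())
# gauge
sub=W[250:285,318:365].reshape(-1,3)
for lo,hi in((.055,.08),(.02,.04)):
    s=sub[(sub[:,2]>lo)&(sub[:,2]<hi)]
    r=cv2.minAreaRect((s[:,:2]*1000).astype(np.float32));print("gauge",lo,len(s),r,np.median(s[:,2]))
np.set_printoptions(suppress=True,precision=4)
# plate white visible
reg=W[118:160,262:392].reshape(-1,3)
# plate plane: fit by ransac
best=0;rng=np.random.default_rng(0)
allp=W[84:184,262:394].reshape(-1,3);allp=allp[np.isfinite(allp).all(1)]
for _ in range(3000):
    p=allp[rng.choice(len(allp),3)];n=np.cross(p[1]-p[0],p[2]-p[0])
    if np.linalg.norm(n)<1e-9: continue
    n/=np.linalg.norm(n);n*=np.sign(n[2]);
    if abs(n[2]-.866)>.05: continue
    d=(allp-p[0])@n;c=(abs(d)<.003).sum()
    if c>best:best=c;b=(n,p[0])
n,p0=b;q=allp[abs((allp-p0)@n)<.003];c=q.mean(0);n=np.linalg.svd(q-c,full_matrices=False)[2][2];n*=np.sign(n[2])
print("plane",n,c,best)
# in-plane frame
y=np.array([0,1,0])-n*n[1];y/=np.linalg.norm(y);x=np.cross(y,n)
L=np.stack([(W-c)@x,(W-c)@y,(W-c)@n],-1)
np.save("pics/L.npy",L)
h=L[...,2]; o=np.clip((h+.02)*2500,0,255).astype(np.uint8)
o=cv2.resize(o[75:195,250:405],None,fx=5,fy=4.9,interpolation=0)
col=cv2.resize(im["image"][75:195,250:405,::-1],None,fx=5,fy=4.9,interpolation=2)
cv2.imwrite("pics/col.png",col)
for r in range(100,172,6): print(r,(h[r,262:394:3]*1000).round().astype(int))
E
```

```text
table z -0.00022281914774102685 [[0.375, 0.102, 0.004], [0.376, -0.021, 0.002], [0.377, -0.142, 0.034], [0.376, -0.268, -0.001], [0.346, 0.102, -0.003], [0.346, -0.021, -0.002], [0.347, -0.144, 0.002], [0.347, -0.266, 0.002], [0.317, 0.1, 0.001], [0.318, -0.022, 0.001], [0.318, -0.144, -0.003], [0.318, -0.266, -0.001]]
gauge 0.055 142 ((392.93133544921875, -152.09866333007812), (29.7902774810791, 23.783782958984375), 9.11463451385498) 0.06804225764036764
gauge 0.02 187 ((392.5353088378906, -149.57586669921875), (34.036834716796875, 54.73220443725586), 8.871129035949707) 0.032002830624242584
plane [-0.4986 -0.0277  0.8664] [ 0.7156 -0.1221  0.0951] 6001
100 [38 41 38 40 40 42 38 41 39 40 40 40 38 40 40 37 42 39 41 41 41 40 40 40
 40 40 38 41 40 38 40 39 40 42 41 42 41 40 39 39 38 38 40 39]
106 [41 40 40 39 38 42 41 39 39 42 43 37 42 42 39 39 41 40 38 40 41 42 41 43
 39 41 42 38 42 39 38 40 41 40 40 38 37 42 38 42 37 40 41 44]
112 [  2  42  38  41  39  40   1   1  -1  -1  -1   1  -2  -1   0  -1   2   1
   1   1   2   2  -1  -1  -2  -5 887  -1  -1  -1   2   0  -1   0  -2   0
  -1  -1   
[... 663 characters left out ...]
 7 10 10  5  5 15 61 64 62 62 63 62  1 -2  1 -1 -2  1]
148 [ 1  2  4 59 50  0  1  3  0 62 61 63 62 62 63 -1  0  0 -2 -1 61 61 65 62
 62 60  0 -1  0  1 -3 12 61 62 64 63 61 65  1  1  2  2  1  1]
154 [-1 -2 -1 -2 -1 -1  1  0  0 43 44 45 44 45 42  2 -1  0  0  1 45 44 44 45
 41 -1 -2 -2 -3 -3  0  0 43 44 44 45 44 -1  2  2 -2  1  2  3]
160 [-65  -2  -2  -1   1  -1  -2  -1  -2  -1   0  -4  -1   0  -4   0  -2   1
   2   3   1   2   2   1  -1  -2   0   1  -1   2   0   1   1  -3  -3   0
   1   0   1   2  -2  -1   1   1]
166 [-53  -2   1   6   6   6   9  10  10  13  12  14  17  14  16  22  20  18
  23  23  24  26  33  29  31  36  38  41  39  39  42  40  39  42  38  38
  43  38  42  39  39  40  43  38]
```

View pics/col.png

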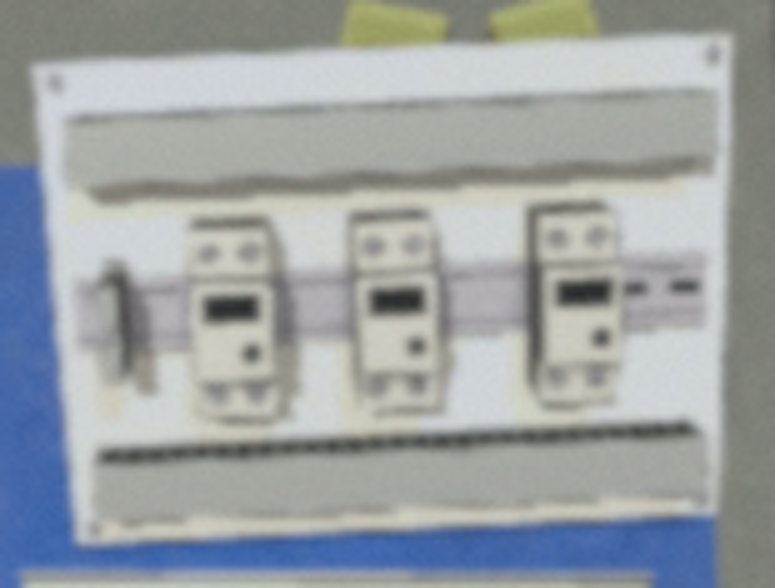

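Top and crop agree: units upright in a row, the plate yawed about 3°. The gauge's thick leg is at +y (the bar centre lies 2.5 mm to the +y side of the grip block). Now the plate frame and unit positions.

```bash
cat >> h.py <<'E'
from scipy.spatial.transform import Rotation as Rot
np.set_printoptions(suppress=True,precision=4)
def platefit(W):
    "plate frame from top-view points: R cols x,y,n ; c point on surface"
    A=W[112:160,264:392].reshape(-1,3)
    n=np.array([-.4986,-.0277,.8664]);c=np.array([.7156,-.1221,.0951])
    for t in(.004,.003):
        q=A[abs((A-c)@n)<t];c=q.mean(0);n=np.linalg.svd(q-c,full_matrices=False)[2][2];n*=np.sign(n[2])
    return n,c
def row(target,Rt):
    "tool-axes shift and turn to go to target (TCP) with rotation Rt"
    s=manip.read_state();R=Rot.from_quat(s["tool_rot"])
    d=R.inv().apply(np.array(target)-s["tcp_pos"]);r=(R.inv()*Rt).as_rotvec()
    print("tcp",s["tcp_pos"],"shift",d.round(4),"turn",r.round(4),"f",s["contact_force"].round(1),"w",round(s["width"],4),"t",s["clock"],"q",s["qpos"].round(2))
def down(yaw): # tool y along (−sin,cos)
    y=np.array([-np.sin(yaw),np.cos(yaw),0]);z=np.array([0,0,-1.]);return Rot.from_matrix(np.stack([np.cross(y,z),y,z],1))
E
python3 - <<'E'
from h import *
im=dict(np.load("pics/top0.npz"));W=world(im)
n,c=platefit(W);print(n,c,np.degrees([np.arccos(n[2]),np.arctan2(-n[1],-n[0])]))
g=W[80:188,250:402]
yaw=np.arctan2(-n[1],-n[0]);
for it in range(2):
    R=(Rot.from_euler('z',yaw)*Rot.from_euler('y',-30,degrees=True)).as_matrix()
    L=(g-c)@R
    # duct & unit based yaw check
    P=[]
    for k,(a,b) in enumerate(((284,313),(316,346),(350,382))):
        l=L[:,a-250:b-250].reshape(-1,3);s=l[(l[:,2]>.056)&(l[:,2]<.068)&(abs(l[:,0])<.05)]
        r=cv2.minAreaRect((s[:,:2]*1000).astype(np.float32))
        print("unit",k+1,len(s),s.mean(0),"lims",np.percentile(s,[1,99],axis=0)[:,:2].ravel(),[np.round(v,1) for v in r]);P.append(s.mean(0))
    P=np.array(P);sl=np.polyfit(P[:,1],P[:,0],1)[0];print("slope",sl)
    l=L[:,:36].reshape(-1,3);s=l[(l[:,2]>.05)&(l[:,2]<.066)];print("stop",len(s),s.mean(0),s.min(0),s.max(0))
    m=(abs(L[...,2])<.004)&(abs(L[...,1])<.19)
    s=L[m];print("plate lims",np.percentile(s,[.5,99.5],axis=0))
    print("unit centres world",(P-[0,0,.062])@R.T+c)
    yaw-=sl*1.0
print(yaw)
print(platefit)
row([.45,.2,.2],down(np.radians(8.9)))
E
```

```text
[-0.4986 -0.0282  0.8664] [ 0.7068 -0.1236  0.0902] [29.9573  3.2401]
unit 1 332 [-0.0028  0.0758  0.0617] lims [-0.0253  0.0585  0.019   0.0935] [array([-2.8, 75.5]), array([35.8, 45.1]), np.float64(87.0)]
unit 2 327 [-0.003   0.0029  0.0617] lims [-0.0251 -0.0153  0.0188  0.0202] [array([-3.7,  2. ]), array([36., 45.]), np.float64(88.7)]
unit 3 335 [-0.0025 -0.0798  0.0617] lims [-0.0254 -0.0986  0.0191 -0.0627] [array([ -3.4, -80.9]), array([36.7, 46. ]), np.float64(89.9)]
slope -0.0020476241005229876
stop 97 [-0.003   0.1309  0.0575] [-0.0261  0.1261  0.05  ] [0.0196 0.1361 0.0609]
plate lims [[-0.1202 -0.1582 -0.0037]
 [ 0.1141  0.1605  0.0038]]
unit centres world [[ 0.7002 -0.048   0.0885]
 [ 0.7042 -0.1208  0.0885]
 [ 0.7093 -0.2034  0.0887]]
unit 1 331 [-0.0027  0.0759  0.0616] lims [-0.0252  0.0586  0.0191  0.0936] [array([-2.7, 75.6]), array([35.8, 45.1]), np.float64(86.9)]
unit 2 327 [-0.003   0.003   0.0617] lims [-0.025  -0.0152  0.0188  0.0203] [array([-3.6,  2.1]), array([36., 45.]), np.float64(88.7)]
unit 3 335 [-0.0026 -0.0798  0.0618] lims [-0.0255 -0.0985  0.019  -0.0626] [array([ -3.5, -80.8]), array([36.7, 46. ]), np.float64(89.8)]
slope -0.0006925462511777611
stop 96 [-0.0026  0.131   0.0574] [-0.0258  0.1262  0.0521] [0.0198 0.1361 0.0608]
plate lims [[-0.1202 -0.1582 -0.0037]
 [ 0.1142  0.1605  0.0037]]
unit centres world [[ 0.7002 -0.0479  0.0885]
 [ 0.7042 -0.1207  0.0885]
 [ 0.7093 -0.2033  0.0887]]
0.05928979153031028
<function platefit at 0x7efdb5feb560>
tcp [0.1343 0.5589 0.2309] shift [-0.3908 -0.2751  0.0312] turn [-0.0009 -0.0002 -0.3912] f [ 0.   0.2 -0.4] w 0.0854 t 0.1 q [-1.38  0.71 -0.03  1.48  0.02  0.95 -0.08]
```

The rows are not in the units I measure in: shifts go in shares of 0.3 m and turns go in shares of 2 pi rad. I convert before sending: -0.04 m / 0.3 = -0.1333, 0.003 m / 0.3 = 0.01.

Emit:
jog_arm([
  [[-0.1333, -0.0933, 0.01], [0, 0, 0]],
  [[-0.1333, -0.0933, 0.01], [0, 0, 0]],
  [[-0.1333, -0.0933, 0.01], [0, 0, 0]],
  [[-0.1333, -0.0933, 0.01], [0, 0, 0]],
  [[-0.1333, -0.0933, 0.01], [0, 0, 0]],
], jaw=0.06)

```text
clock: 0.72
tcp_pos: [0.2969, 0.3749, 0.2161]
tool_rot: [0.118, 0.993, -0.0, -0.0]
contact_force: [0.6, 0.3, -1.0]
width: 0.06
gripper_force: 0.0
```

Emit:
jog_arm([
  [[-0.1333, -0.0933, 0.01], [0, 0, 0]],
  [[-0.1333, -0.0933, 0.01], [0, 0, 0]],
  [[-0.1333, -0.0933, 0.01], [0, 0, 0]],
  [[-0.1333, -0.0933, 0.01], [0, 0, 0]],
  [[-0.1, -0.0667, 0.01], [0, 0, 0]],
])

```text
clock: 1.35
tcp_pos: [0.4511, 0.2016, 0.2011]
tool_rot: [0.118, 0.993, -0.0, -0.0]
contact_force: [-0.1, 0.8, -0.3]
width: 0.0601
gripper_force: 0.0
```

```bash
python3 - <<'E'
from h import *
row([.393,-.152,.15],down(np.radians(8.9)))
E
```

```text
tcp [0.4511 0.2016 0.2011] shift [-0.0267 -0.3573  0.0512] turn [-0.0005 -0.0002 -0.3925] f [-0.1  0.8 -0.3] w 0.0601 t 1.35 q [-0.42  0.63 -0.12  1.81  0.11  0.7   0.73]
```

To row units: -0.051 m / 0.3 = -0.17, 0.007 m / 0.3 = 0.0233.

Emit:
jog_arm([
  [[-0.0133, -0.17, 0.0233], [0, 0, 0]],
  [[-0.0133, -0.17, 0.0233], [0, 0, 0]],
  [[-0.0133, -0.17, 0.0233], [0, 0, 0]],
  [[-0.0133, -0.17, 0.0233], [0, 0, 0]],
  [[-0.0133, -0.17, 0.0233], [0, 0, 0]],
])

```text
clock: 1.98
tcp_pos: [0.4094, -0.0506, 0.1661]
tool_rot: [0.117, 0.993, -0.0, -0.0]
contact_force: [0.5, -0.1, -0.4]
width: 0.0603
gripper_force: 0.0
```

Emit:
jog_arm([
  [[-0.0133, -0.17, 0.0267], [0, 0, 0]],
  [[-0.01, -0.1667, 0.0267], [0, 0, 0]],
  [[0, 0, 0], [0, 0, -0.0286]],
  [[0, 0, 0], [0, 0, -0.0286]],
  [[0, 0, 0], [0, 0, -0.0051]],
])

```text
clock: 2.6
tcp_pos: [0.393, -0.1491, 0.1502]
tool_rot: [-0.078, 0.997, 0.0, -0.0]
contact_force: [-0.3, -0.6, 0.1]
width: 0.0599
gripper_force: 0.0
```

```bash
python3 - <<'E'
from h import *
row([.393,-.152,.036],down(np.radians(8.9)))
im=get_image("wrist");cv2.imwrite("pics/w1.png",im["image"][:,:,::-1]);np.savez("pics/w1.npz",**im)
W=world(im);m=(W[...,2]>.061)&(W[...,2]<.075)&(abs(W[...,0]-.393)<.03)&(abs(W[...,1]+.152)<.03);s=W[m]
print(len(s),cv2.minAreaRect((s[:,:2]*1000).astype(np.float32)),s.mean(0))
m=(W[...,2]>.028)&(W[...,2]<.036)&(abs(W[...,0]-.393)<.045)&(abs(W[...,1]+.152)<.045);s=W[m]
print(len(s),cv2.minAreaRect((s[:,:2]*1000).astype(np.float32)),s.mean(0))
E
```

```text
tcp [ 0.393  -0.1491  0.1502] shift [ 0.0004 -0.0029  0.1142] turn [ 0.0002 -0.0001  0.0011] f [-0.3 -0.6  0.1] w 0.0599 t 2.6 q [ 0.46  0.65 -0.29  2.12  0.43  0.43  1.55]
1032 ((394.5723571777344, -153.7444305419922), (29.484689712524414, 23.595762252807617), 9.162967681884766) [ 0.3936 -0.1537  0.0677]
1143 ((394.1858215332031, -151.01095581054688), (33.92546844482422, 55.182498931884766), 9.182337760925293) [ 0.3918 -0.1489  0.032 ]
```

View pics/w1.png

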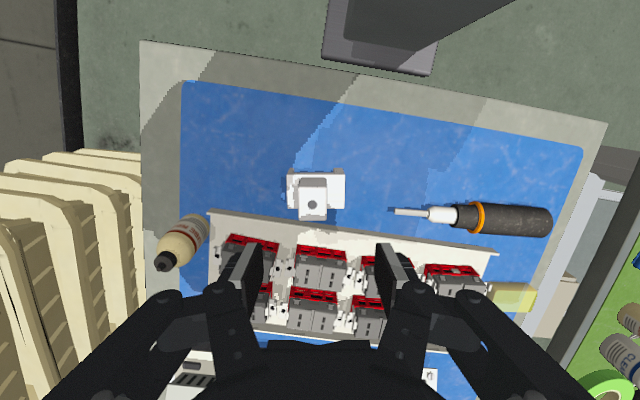

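Wrist view: the gauge at (315,195) lies centred between the fingers at columns 250–390, and its sizes match. I go down and grip it.

To row units: 0.04 m / 0.3 = 0.1333, 0.025 m / 0.3 = 0.0833.

Emit:
jog_arm([
  [[-0.0033, -0.0133, 0.1333], [0, 0, 0]],
  [[0, 0, 0.1333], [0, 0, 0]],
  [[0, 0, 0.0833], [0, 0, 0]],
  [[0, 0, 0.0333], [0, 0, 0]],
  [[0, 0, 0], [0, 0, 0]],
], jaw=0.05)

```text
clock: 3.28
tcp_pos: [0.3946, -0.1527, 0.0354]
tool_rot: [-0.077, 0.997, -0.0, -0.0]
contact_force: [-0.0, 0.1, 0.9]
width: 0.0498
gripper_force: 0.0
```

Emit:
jog_arm([
  [[0, 0, 0], [0, 0, 0]],
  [[0, 0, 0], [0, 0, 0]],
  [[0, 0, 0], [0, 0, 0]],
], jaw=0.015, force=60)

```text
clock: 3.65
tcp_pos: [0.395, -0.1531, 0.0362]
tool_rot: [-0.078, 0.997, -0.0, 0.001]
contact_force: [0.2, 0.2, 9.0]
width: 0.023
gripper_force: 58.3
```

Emit:
jog_arm([
  [[0, 0, 0], [0, 0, 0]],
  [[0, 0, -0.1], [0, 0, 0]],
  [[0, 0, -0.1667], [0, 0, 0]],
  [[0, 0, -0.1667], [0, 0, 0]],
  [[0, 0, -0.1667], [0, 0, 0]],
])

```text
clock: 4.28
tcp_pos: [0.3942, -0.1528, 0.2178]
tool_rot: [-0.078, 0.997, -0.0, 0.0]
contact_force: [1.0, -1.5, -0.5]
width: 0.0233
gripper_force: 59.7
```

```bash
python3 - <<'E'
from h import *
yaw=.058
R=(Rot.from_euler('z',yaw)*Rot.from_euler('y',-30,degrees=True)).as_matrix()
T=Rot.from_matrix(np.stack([-R[:,0],R[:,1],-R[:,2]],1))
c=np.array([.7068,-.1236,.0902])
row(c+R@[-.003,.0759,.062+.013+.05],T)
print(T.as_quat())
E
```

```text
tcp [ 0.3942 -0.1528  0.2178] shift [-0.256   0.0623  0.021 ] turn [ 0.0251 -0.5226  0.0955] f [ 1.  -1.5 -0.5] w 0.0233 t 4.275 q [ 0.57  0.54 -0.45  2.02  0.37  0.66  1.61]
[-0.028   0.9655  0.0075  0.2587]
```

To row units: -0.02 m / 0.3 = -0.0667, -0.174 rad / 6.2832 = -0.0277.

Emit:
jog_arm([
  [[0, 0, -0.0667], [0.0013, -0.0277, 0.0051]],
  [[-0.0667, 0, -0.0667], [0.0013, -0.0277, 0.0051]],
  [[-0.0667, 0, -0.0667], [0.0013, -0.0277, 0.0051]],
  [[0, 0, 0], [0, 0, 0]],
])

```text
clock: 4.78
tcp_pos: [0.4214, -0.1503, 0.2848]
tool_rot: [-0.027, 0.966, 0.007, 0.258]
contact_force: [1.1, -0.5, -2.1]
width: 0.023
gripper_force: 59.9
```

```bash
python3 - <<'E'
from h import *
yaw=.058
R=(Rot.from_euler('z',yaw)*Rot.from_euler('y',-30,degrees=True)).as_matrix()
T=Rot.from_matrix(np.stack([-R[:,0],R[:,1],-R[:,2]],1))
c=np.array([.7068,-.1236,.0902])
row(c+R@[-.003,.0759,.062+.023+.0362],T)
E
```

```text
tcp [ 0.4214 -0.1503  0.2848] shift [-0.1478  0.0864  0.1903] turn [-0.0011 -0.0013 -0.0017] f [ 1.1 -0.5 -2.1] w 0.023 t 4.775 q [ 0.85  0.36 -0.61  2.29  0.3   0.06  1.66]
```

To row units: 0.045 m / 0.3 = 0.15, 0.03 m / 0.3 = 0.1.

Emit:
jog_arm([
  [[-0.1233, 0.0733, 0.1167], [0, 0, 0]],
  [[-0.1233, 0.0733, 0.1333], [0, 0, 0]],
  [[-0.1233, 0.0733, 0.1333], [0, 0, 0]],
  [[-0.1233, 0.0667, 0.15], [0, 0, 0]],
  [[0, 0, 0.1], [0, 0, 0]],
])

```text
clock: 5.4
tcp_pos: [0.6057, -0.0683, 0.2039]
tool_rot: [-0.029, 0.966, 0.011, 0.255]
contact_force: [-0.6, -1.1, -0.3]
width: 0.0234
gripper_force: 59.7
```

```bash
python3 - <<'E'
from h import *
yaw=.058
R=(Rot.from_euler('z',yaw)*Rot.from_euler('y',-30,degrees=True)).as_matrix()
T=Rot.from_matrix(np.stack([-R[:,0],R[:,1],-R[:,2]],1))
c=np.array([.7068,-.1236,.0902])
row(c+R@[-.003,.0759,.062+.023+.0362],T)
for n in("top","wrist"):
    im=get_image(n);np.savez(f"pics/{n}2.npz",**im);cv2.imwrite(f"pics/{n}2.png",im["image"][:,:,::-1])
E
```

```text
tcp [ 0.6057 -0.0683  0.2039] shift [-0.0249  0.0146  0.0261] turn [ 0.0079 -0.007   0.0002] f [-0.6 -1.1 -0.3] w 0.0234 t 5.4 q [ 0.19  0.66 -0.14  1.97  0.23  0.01  1.5 ]
```

View pics/wrist2.png

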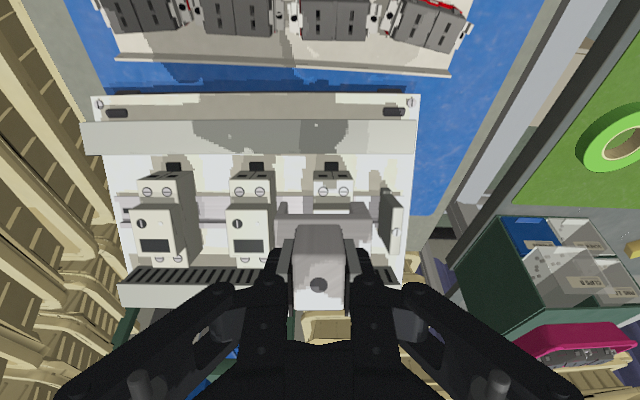

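View pics/top2.png

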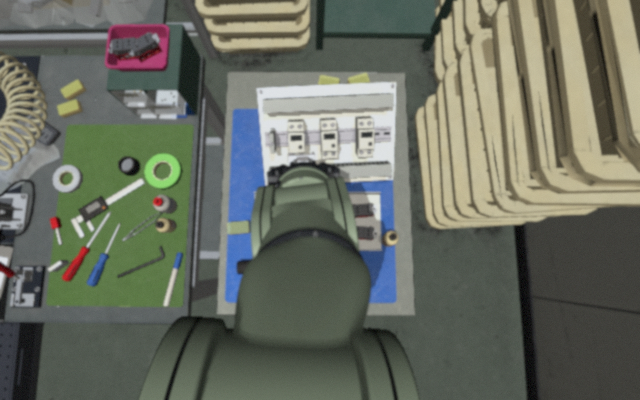

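Wrist view: the gauge bar at (322,213) hangs square in the fingers, with unit1 behind it at (333,185) and the end stop at (390,225). In the top view nothing has moved.

To row units: 0.014 m / 0.3 = 0.0467, 0.008 m / 0.3 = 0.0267, -0.004 rad / 6.2832 = -0.0006.

Emit:
jog_arm([
  [[-0.0433, 0.0267, 0.04], [0.0006, -0.0006, 0]],
  [[-0.04, 0.022, 0.0467], [0.0006, -0.0005, 0]],
  [[0, 0, 0], [0, 0, 0]],
])

```text
clock: 5.88
tcp_pos: [0.6371, -0.0547, 0.1955]
tool_rot: [-0.026, 0.965, 0.007, 0.259]
contact_force: [-0.7, -0.9, -1.7]
width: 0.0234
gripper_force: 59.7
```

```bash
cat >> h.py <<'E'
yaw=.058
R=(Rot.from_euler('z',yaw)*Rot.from_euler('y',-30,degrees=True)).as_matrix()
T=Rot.from_matrix(np.stack([-R[:,0],R[:,1],-R[:,2]],1))
c=np.array([.7068,-.1236,.0902])
def look(name):
    im=get_image("wrist");np.savez(f"pics/{name}.npz",**im);cv2.imwrite(f"pics/{name}.png",im["image"][:,:,::-1])
    return im,(world(im)-c)@R
def loc(p):row(c+R@np.array(p),T);s=manip.read_state();print("local tcp",R.T@(s["tcp_pos"]-c),"local f",R.T@s["contact_force"])
E
python3 - <<'E'
from h import *
loc([-.003,.0759,.062+.023+.0362])
im,L=look("w3")
# planes: height histogram, regions
z=L[...,2]
def st(nm,m):
    s=L[m];print(nm,len(s),"mean",s.mean(0),"lo",np.percentile(s,1,axis=0),"hi",np.percentile(s,99,axis=0))
for nm,y0 in(("u1",.0759),("u2",.003),("u3",-.0798)):
    st(nm+" top",(abs(z-.062)<.003)&(abs(L[...,1]-y0)<.03)&(abs(L[...,0])<.04))
    st(nm+" shoulder",(abs(z-.044)<.003)&(abs(L[...,1]-y0)<.03)&(L[...,0]<-.02)&(L[...,0]>-.055))
st("plate",(abs(z)<.005)&(abs(L[...,1])<.15)&(abs(L[...,0])<.1))
st("bar/grip pts",(z>.1)&(z<.2)&(abs(L[...,0])<.03)&(abs(L[...,1]-.076)<.05)&(im["image"].min(2)>90))
st("stop",(abs(z-.045)<.018)&(abs(L[...,1]-.131)<.012)&(abs(L[...,0])<.04))
E
```

```text
tcp [ 0.6371 -0.0547  0.1955] shift [-0.0011  0.0031  0.0028] turn [-0.0018  0.0008 -0.004 ] f [-0.7 -0.9 -1.7] w 0.0234 t 5.875 q [ 0.12  0.7  -0.1   1.9   0.21  0.03  1.48]
local tcp [-0.0042  0.0728  0.124 ] local f [-1.4899 -0.8662 -1.0594]
u1 top 1353 mean [-0.0139  0.0748  0.0608] lo [-0.0246  0.0574  0.0593] hi [-0.0028  0.0924  0.0623]
u1 shoulder 1280 mean [-0.035   0.0748  0.0429] lo [-0.0456  0.0575  0.0413] hi [-0.0243  0.0922  0.0453]
u2 top 2504 mean [-0.0036  0.0015  0.0608] lo [-0.0245 -0.0161  0.0593] hi [0.019  0.0187 0.0624]
u2 shoulder 1271 mean [-0.0351  0.0016  0.0429] lo [-0.046  -0.016   0.0412] hi [-0.0243  0.0188  0.0465]
u3 top 2368 mean [-0.0035 -0.081   0.0608] lo [-0.0247 -0.0991  0.0592] hi [ 0.0191 -0.0638  0.0623]
u3 shoulder 1214 mean [-0.0349 -0.0807  0.0429] lo [-0.0461 -0.0989  0.0412] hi [-0.022  -0.0635  0.0465]
plate 16070 mean [-0.0242  0.0097 -0.0009] lo [-0.0996 -0.1474 -0.0028] hi [0.0648 0.148  0.0042]
bar/grip pts 6517 mean [-0.0125  0.0751  0.1393] lo [-0.0218  0.0492  0.1049] hi [0.0089 0.1026 0.1631]
stop 1146 mean [-0.0047  0.1278  0.0503] lo [-0.0251  0.1247  0.0278] hi [0.02   0.1338 0.0584]
```

View pics/w3.png

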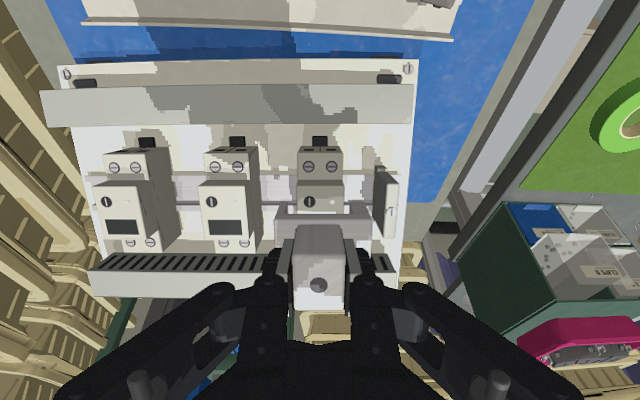

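Wrist view: gauge bar (322,213) above unit1 (320,180), and every unit is measurable in the same picture. The gauge origin reads 0.0734 against 0.0748 for unit1, so I shift +1.5 mm and lower.

To row units: 0.01 m / 0.3 = 0.0333, 0.0015 m / 0.3 = 0.005, -0.004 rad / 6.2832 = -0.0006.

Emit:
jog_arm([
  [[-0.0033, 0.005, 0.0333], [-0.0003, 0.0002, -0.0006]],
  [[0, 0, 0.0267], [0, 0, 0]],
  [[0, 0, 0], [0, 0, 0]],
  [[0, 0, 0], [0, 0, 0]],
])

```text
clock: 6.42
tcp_pos: [0.647, -0.0534, 0.1804]
tool_rot: [-0.027, 0.965, 0.008, 0.26]
contact_force: [-0.2, -0.5, -1.3]
width: 0.0231
gripper_force: 59.7
```

```bash
cat >> h.py <<'E'
def scene(name,g=None,us=(.0748,.0015,-.081)):
    im,L=look(name);z=L[...,2];x=L[...,0];y=L[...,1]
    for k,y0 in enumerate(us):
        m=(abs(z-.0429)<.002)&(abs(y-y0)<.022)&(x<-.026)&(x>-.046)
        if m.sum()>50:
            s=y[m];a,b=np.percentile(s,[1,99]);print(f"u{k+1} y {(a+b)/2:.4f} width {b-a:.4f} n {m.sum()}",end="; ")
    s=manip.read_state();t=R.T@(s["tcp_pos"]-c);bz=t[2]-.0362+.027 # mid bar
    m=(abs(z-bz)<.0045)&(abs(y-t[1])<.034)&(abs(x-t[0])<.022)&(im["image"].min(2)>70)
    ys=y[m];a,b=np.percentile(ys,[.5,99.5]);print(f"\nbar y {a:.4f} {b:.4f} origin~{(a+b)/2-.0025:.4f} w {b-a:.4f}")
    f=R.T@s["contact_force"];print("tcp local",t,"f",f,"clock",s["clock"])
    r=(Rot.from_quat(s["tool_rot"]).inv()*T).as_rotvec();print("turn err",r)
E
python3 - <<'E'
from h import *
scene("w4")
E
```

```text
u1 y 0.0748 width 0.0348 n 1344; u2 y 0.0012 width 0.0350 n 1320; u3 y -0.0814 width 0.0354 n 1216; 
bar y 0.0495 0.1041 origin~0.0743 w 0.0546
tcp local [-0.0029  0.0736  0.106 ] f [-0.2474 -0.9834 -1.9207] clock 6.475
turn err [-0.      0.0022 -0.0013]
```

To row units: 0.008 m / 0.3 = 0.0267, 0.0005 m / 0.3 = 0.0017, 0.002 rad / 6.2832 = 0.0003.

Emit:
jog_arm([
  [[0, 0.0017, 0.02], [0, 0.0003, -0.0002]],
  [[0, 0, 0.0267], [0, 0, 0]],
  [[0, 0, 0.0267], [0, 0, 0]],
  [[0, 0, 0.02], [0, 0, 0]],
  [[0, 0, 0], [0, 0, 0]],
])

```text
clock: 7.1
tcp_pos: [0.6632, -0.0523, 0.1578]
tool_rot: [-0.028, 0.966, 0.008, 0.256]
contact_force: [0.5, -0.2, -1.7]
width: 0.023
gripper_force: 59.7
```

```bash
python3 - <<'E'
from h import *
scene("w5")
E
```

```text
u1 y 0.0747 width 0.0351 n 1778; u2 y 0.0012 width 0.0349 n 1706; u3 y -0.0814 width 0.0355 n 1550; 
bar y 0.0497 0.1042 origin~0.0744 w 0.0545
tcp local [-0.0002  0.0737  0.0786] f [-0.941  -0.1667 -1.2014] clock 7.15
turn err [ 0.001  -0.0046 -0.0002]
```

To row units: 0.005 m / 0.3 = 0.0167, 0.004 m / 0.3 = 0.0133, -0.004 rad / 6.2832 = -0.0006.

Emit:
jog_arm([
  [[0, 0.0133, 0.0033], [0.0002, -0.0006, 0]],
  [[0, 0.0167, 0], [0, 0, 0]],
  [[0, 0.0167, 0], [0, 0, 0]],
  [[0, 0.01, 0], [0, 0, 0]],
  [[0, 0, 0], [0, 0, 0]],
])

```text
clock: 7.78
tcp_pos: [0.6642, -0.036, 0.1593]
tool_rot: [-0.028, 0.966, 0.007, 0.256]
contact_force: [-2.4, -4.1, -3.3]
width: 0.0235
gripper_force: 59.9
```

```bash
python3 - <<'E'
from h import *
scene("w6",us=(.089,.0012,-.0814))
im=dict(np.load("pics/w6.npz"));L=(world(im)-c)@R;z=L[...,2];m=(abs(L[...,1]-.128)<.012)&(z>.052)&(z<.06)&(abs(L[...,0])<.03);print(m.sum(),np.percentile(L[m],[1,5,50,95,99],axis=0)[:,1])
m=(abs(L[...,1]-.128)<.012)&(z>.02)&(z<.05)&(abs(L[...,0])<.03);print(m.sum(),np.percentile(L[m],[1,5,50,95,99],axis=0)[:,1])
E
```

```text
u1 y 0.0886 width 0.0350 n 1771; u2 y 0.0015 width 0.0350 n 1706; u3 y -0.0812 width 0.0354 n 1519; 
bar y 0.0658 0.1204 origin~0.0906 w 0.0546
tcp local [0.0022 0.09   0.0786] f [-3.0901 -3.3441 -1.0662] clock 7.825
turn err [-0.     -0.0055 -0.0005]
1163 [0.1174 0.1248 0.129  0.1337 0.1344]
410 [0.1169 0.1202 0.125  0.1329 0.134 ]
```

To row units: 0.002 m / 0.3 = 0.0067, 0.001 m / 0.3 = 0.0033, -0.005 rad / 6.2832 = -0.0008.

Emit:
jog_arm([
  [[0.0067, 0.0033, 0], [0, -0.0008, 0]],
  [[0.0067, 0.0033, 0], [0, 0, 0]],
  [[0.0033, 0.0033, 0], [0, 0, 0]],
  [[0, 0, 0], [0, 0, 0]],
])

```text
clock: 8.32
tcp_pos: [0.6636, -0.0338, 0.1605]
tool_rot: [-0.028, 0.966, 0.008, 0.256]
contact_force: [2.9, -4.5, -2.4]
width: 0.0233
gripper_force: 59.5
```

```bash
python3 - <<'E'
from h import *
scene("w7",us=(.092,.0012,-.0814))
E
```

```text
u1 y 0.0908 width 0.0351 n 1749; u2 y 0.0013 width 0.0354 n 1689; u3 y -0.0812 width 0.0355 n 1502; 
bar y 0.0680 0.1226 origin~0.0928 w 0.0547
tcp local [0.0023 0.0921 0.0798] f [ 1.5642 -4.7568 -3.845 ] clock 8.375
turn err [ 0.0008 -0.0046 -0.0005]
```

To row units: 0.0005 m / 0.3 = 0.0017.

Emit:
jog_arm([
  [[0, 0.0017, 0], [0, 0, 0]],
  [[0, 0.0017, 0], [0, 0, 0]],
  [[0, 0, 0], [0, 0, 0]],
])

```text
clock: 8.75
tcp_pos: [0.6636, -0.0329, 0.1605]
tool_rot: [-0.028, 0.966, 0.008, 0.256]
contact_force: [3.7, -5.1, -2.7]
width: 0.0232
gripper_force: 59.5
```

```bash
python3 - <<'E'
from h import *
scene("w8",us=(.092,.0012,-.0814))
E
```

```text
u1 y 0.0917 width 0.0351 n 1749; u2 y 0.0014 width 0.0353 n 1684; u3 y -0.0813 width 0.0357 n 1497; 
bar y 0.0689 0.1235 origin~0.0937 w 0.0546
tcp local [0.0023 0.0931 0.0798] f [ 1.2819 -5.5671 -4.0326] clock 8.8
turn err [ 0.0008 -0.0047 -0.0006]
```

To row units: 0.0005 m / 0.3 = 0.0017, 0.0003 m / 0.3 = 0.001.

Emit:
jog_arm([
  [[0, 0.0017, 0], [0, 0, 0]],
  [[0, 0.001, 0], [0, 0, 0]],
  [[0, 0, 0], [0, 0, 0]],
])

```text
clock: 9.18
tcp_pos: [0.6635, -0.0321, 0.1604]
tool_rot: [-0.028, 0.966, 0.008, 0.256]
contact_force: [3.6, -7.0, -2.3]
width: 0.0233
gripper_force: 59.5
```

```bash
python3 - <<'E'
from h import *
scene("w9",us=(.092,.0012,-.0814));print(manip.read_state()["qpos"])
E
```

```text
u1 y 0.0925 width 0.0352 n 1751; u2 y 0.0014 width 0.0350 n 1683; u3 y -0.0813 width 0.0355 n 1495; 
bar y 0.0697 0.1243 origin~0.0945 w 0.0546
tcp local [0.0023 0.0938 0.0798] f [ 2.0294 -5.9628 -4.6701] clock 9.225
turn err [ 0.0007 -0.005  -0.0006]
[ 0.0485  0.7848 -0.0555  1.8402  0.1154  0.      1.5326]
```

To row units: 0.0005 m / 0.3 = 0.0017.

Emit:
jog_arm([
  [[0, 0.0017, 0], [0, 0, 0]],
  [[0, 0, 0], [0, 0, 0]],
])

```text
clock: 9.48
tcp_pos: [0.6635, -0.0318, 0.1605]
tool_rot: [-0.028, 0.966, 0.008, 0.256]
contact_force: [4.4, -8.0, -1.9]
width: 0.0234
gripper_force: 59.5
```

```bash
python3 - <<'E'
from h import *
scene("w10",us=(.092,.0012,-.0814))
E
```

```text
u1 y 0.0928 width 0.0352 n 1752; u2 y 0.0013 width 0.0355 n 1674; u3 y -0.0812 width 0.0353 n 1489; 
bar y 0.0700 0.1246 origin~0.0948 w 0.0546
tcp local [0.0023 0.0941 0.0798] f [ 1.5692 -6.9573 -2.7366] clock 9.525
turn err [ 0.0005 -0.005  -0.0008]
```

To row units: 0.0005 m / 0.3 = 0.0017.

Emit:
jog_arm([
  [[0, 0.0017, 0], [0, 0, 0]],
  [[0, 0.0017, 0], [0, 0, 0]],
  [[0, 0, 0], [0, 0, 0]],
])

```text
clock: 9.9
tcp_pos: [0.6634, -0.0317, 0.1605]
tool_rot: [-0.027, 0.966, 0.007, 0.256]
contact_force: [3.5, -9.8, -2.0]
width: 0.0233
gripper_force: 59.7
```

```bash
python3 - <<'E'
from h import *
scene("w11",us=(.092,.0012,-.0814))
E
```

```text
u1 y 0.0929 width 0.0351 n 1750; u2 y 0.0013 width 0.0352 n 1677; u3 y -0.0812 width 0.0355 n 1478; 
bar y 0.0700 0.1246 origin~0.0948 w 0.0546
tcp local [0.0022 0.0943 0.0799] f [  1.8273 -10.4001  -3.5205] clock 9.95
turn err [-0.0007 -0.005  -0.0016]
```

Unit1 is butted: 1 mm commanded gave 0.1 mm of motion, and the force rose to 10 N. I centre the notch and lift off.

To row units: -0.0025 m / 0.3 = -0.0083.

Emit:
jog_arm([
  [[0, -0.0083, 0], [0, 0, 0]],
  [[0, 0, 0], [0, 0, 0]],
])

```text
clock: 10.2
tcp_pos: [0.6631, -0.0322, 0.1601]
tool_rot: [-0.028, 0.966, 0.008, 0.256]
contact_force: [-0.1, 0.1, -2.1]
width: 0.0233
gripper_force: 60.1
```

Emit:
jog_arm([
  [[0, 0, -0.0267], [0, 0, 0]],
  [[0, 0, -0.04], [0, 0, 0]],
  [[0, 0, -0.0533], [0, 0, 0]],
  [[0, -0.0667, -0.0333], [0, 0, 0]],
  [[0, -0.0833, 0], [0, 0, 0]],
])

```text
clock: 10.82
tcp_pos: [0.6427, -0.0789, 0.2017]
tool_rot: [-0.029, 0.966, 0.008, 0.256]
contact_force: [-0.5, -0.2, -2.9]
width: 0.0233
gripper_force: 60.3
```

Emit:
jog_arm([
  [[0.0067, -0.0833, 0], [0, 0, 0]],
  [[0.01, -0.0733, 0], [0, 0, 0]],
  [[0, 0, 0], [0, 0, 0]],
])

```text
clock: 11.2
tcp_pos: [0.6408, -0.128, 0.198]
tool_rot: [-0.027, 0.966, 0.008, 0.256]
contact_force: [-0.5, 1.2, -1.2]
width: 0.023
gripper_force: 60.2
```

```bash
python3 - <<'E'
from h import *
scene("w12",us=(.092,.0012,-.0814));print(manip.read_state()["qpos"])
E
```

```text
u1 y 0.0921 width 0.0350 n 1097; u2 y 0.0010 width 0.0354 n 1124; u3 y -0.0817 width 0.0352 n 1086; 
bar y -0.0246 0.0300 origin~0.0002 w 0.0546
tcp local [-0.0031  0.0009  0.1263] f [-0.7326  0.07   -0.9499] clock 11.25
turn err [ 0.001  -0.0059 -0.001 ]
[ 0.2901  0.717  -0.1477  1.8219 -0.2965  0.1109  2.1178]
```

To row units: 0.013 m / 0.3 = 0.0433, 0.0008 m / 0.3 = 0.0027, -0.001 rad / 6.2832 = -0.0002.

Emit:
jog_arm([
  [[0, 0.0027, 0.0333], [0.0002, -0.0008, -0.0002]],
  [[0, 0, 0.0433], [0, 0, 0]],
  [[0, 0, 0], [0, 0, 0]],
])

```text
clock: 11.62
tcp_pos: [0.6527, -0.1238, 0.1759]
tool_rot: [-0.029, 0.966, 0.008, 0.257]
contact_force: [-0.1, 0.7, -1.0]
width: 0.0233
gripper_force: 60.2
```

```bash
python3 - <<'E'
from h import *
scene("w13",us=(.092,.0012,-.0814))
E
```

```text
u1 y 0.0923 width 0.0356 n 1360; u2 y 0.0010 width 0.0349 n 1392; u3 y -0.0815 width 0.0345 n 1342; 
bar y -0.0211 0.0334 origin~0.0037 w 0.0545
tcp local [-0.0037  0.0027  0.1018] f [-0.0803  0.2399 -1.5232] clock 11.675
turn err [ 0.0014 -0.0024  0.0012]
```

To row units: -0.0025 m / 0.3 = -0.0083, -0.002 rad / 6.2832 = -0.0003.

Emit:
jog_arm([
  [[0, -0.0083, 0], [0.0002, -0.0003, 0.0002]],
  [[0, 0, 0], [0, 0, 0]],
  [[0, 0, 0], [0, 0, 0]],
])

```text
clock: 12.05
tcp_pos: [0.6528, -0.1271, 0.1775]
tool_rot: [-0.028, 0.965, 0.007, 0.259]
contact_force: [-0.1, 0.7, -1.3]
width: 0.023
gripper_force: 60.2
```

```bash
python3 - <<'E'
from h import *
scene("w14",us=(.092,.0012,-.0814))
E
```

```text
u1 y 0.0922 width 0.0353 n 1334; u2 y 0.0011 width 0.0349 n 1386; u3 y -0.0817 width 0.0351 n 1337; 
bar y -0.0245 0.0301 origin~0.0003 w 0.0546
tcp local [-0.0032 -0.0004  0.1026] f [-0.5312  0.0538 -0.9763] clock 12.1
turn err [-0.0004  0.0008 -0.0002]
```

To row units: 0.008 m / 0.3 = 0.0267, 0.006 m / 0.3 = 0.02.

Emit:
jog_arm([
  [[0, 0.002, 0.02], [0, 0, 0]],
  [[0, 0, 0.0267], [0, 0, 0]],
  [[0, 0, 0.0267], [0, 0, 0]],
  [[0, 0, 0.01], [0, 0, 0]],
  [[0, 0, 0], [0, 0, 0]],
])

```text
clock: 12.72
tcp_pos: [0.6653, -0.1257, 0.1554]
tool_rot: [-0.028, 0.965, 0.007, 0.259]
contact_force: [0.5, 0.4, -1.3]
width: 0.0231
gripper_force: 60.2
```

```bash
python3 - <<'E'
from h import *
scene("w15",us=(.092,.0012,-.0814))
E
```

```text
u1 y 0.0923 width 0.0350 n 1686; u2 y 0.0010 width 0.0350 n 1762; u3 y -0.0817 width 0.0349 n 1689; 
bar y -0.0237 0.0308 origin~0.0010 w 0.0545
tcp local [-0.0033  0.0003  0.0775] f [-0.7245  1.4017 -1.3895] clock 12.775
turn err [-0.0003  0.0006 -0.0002]
```

To row units: 0.009 m / 0.3 = 0.03, 0.007 m / 0.3 = 0.0233.

Emit:
jog_arm([
  [[0, 0.0233, 0], [0, 0, 0]],
  [[0, 0.03, 0], [0, 0, 0]],
  [[0, 0.03, 0], [0, 0, 0]],
  [[0, 0.03, 0], [0, 0, 0]],
  [[0, 0.0133, 0], [0, 0, 0]],
])

```text
clock: 13.4
tcp_pos: [0.6631, -0.088, 0.1559]
tool_rot: [-0.028, 0.965, 0.007, 0.259]
contact_force: [2.1, -5.7, -5.4]
width: 0.0237
gripper_force: 59.8
```

Emit:
jog_arm([
  [[0, 0, 0], [0, 0, 0]],
  [[0, 0, 0], [0, 0, 0]],
])

```text
clock: 13.65
tcp_pos: [0.6631, -0.0876, 0.1559]
tool_rot: [-0.028, 0.965, 0.007, 0.259]
contact_force: [-0.7, -1.3, -1.2]
width: 0.0227
gripper_force: 60.2
```

```bash
python3 - <<'E'
from h import *
scene("w16",us=(.092,.037,-.0814))
E
```

```text
u1 y 0.0925 width 0.0349 n 1722; u2 y 0.0372 width 0.0350 n 1751; u3 y -0.0815 width 0.0351 n 1612; 
bar y 0.0144 0.0689 origin~0.0392 w 0.0545
tcp local [-0.0031  0.0385  0.0776] f [-0.8758 -1.8466 -0.4984] clock 13.7
turn err [-0.0002  0.0009 -0.    ]
```

The rows are not in the units I measure in: shifts go in shares of 0.3 m and turns go in shares of 2 pi rad. I convert before sending: 0.002 m / 0.3 = 0.0067, 0.0015 m / 0.3 = 0.005.

Emit:
jog_arm([
  [[0, 0.0067, 0], [0, 0, 0]],
  [[0, 0.005, 0], [0, 0, 0]],
  [[0, 0.0017, 0], [0, 0, 0]],
  [[0, 0, 0], [0, 0, 0]],
])

```text
clock: 14.2
tcp_pos: [0.663, -0.0845, 0.1558]
tool_rot: [-0.027, 0.965, 0.007, 0.259]
contact_force: [-0.0, -4.8, -1.2]
width: 0.0233
gripper_force: 60.1
```

```bash
python3 - <<'E'
from h import *
scene("w17",us=(.0925,.041,-.0814))
E
```

```text
u1 y 0.0924 width 0.0349 n 1724; u2 y 0.0401 width 0.0350 n 1745; u3 y -0.0813 width 0.0354 n 1616; 
bar y 0.0175 0.0720 origin~0.0422 w 0.0546
tcp local [-0.0032  0.0415  0.0776] f [-1.1348 -4.543  -0.821 ] clock 14.25
turn err [-0.0016  0.0011 -0.0008]
```

To row units: 0.0004 m / 0.3 = 0.0013, 0.0003 m / 0.3 = 0.001.

Emit:
jog_arm([
  [[0, 0.0013, 0], [0, 0, 0]],
  [[0, 0.001, 0], [0, 0, 0]],
  [[0, 0, 0], [0, 0, 0]],
])

```text
clock: 14.62
tcp_pos: [0.6629, -0.0839, 0.1558]
tool_rot: [-0.027, 0.965, 0.007, 0.259]
contact_force: [-0.4, -4.1, -1.6]
width: 0.0229
gripper_force: 60.1
```

```bash
python3 - <<'E'
from h import *
scene("w18",us=(.0925,.042,-.0814))
E
```

```text
u1 y 0.0925 width 0.0349 n 1726; u2 y 0.0407 width 0.0350 n 1749; u3 y -0.0813 width 0.0355 n 1620; 
bar y 0.0179 0.0727 origin~0.0428 w 0.0547
tcp local [-0.0032  0.0421  0.0776] f [-0.946  -5.5956 -1.5547] clock 14.675
turn err [-0.0016  0.0011 -0.0009]
```

To row units: 0.0005 m / 0.3 = 0.0017, 0.0004 m / 0.3 = 0.0013.

Emit:
jog_arm([
  [[0, 0.0017, 0], [0, 0, 0]],
  [[0, 0.0013, 0], [0, 0, 0]],
  [[0, 0, 0], [0, 0, 0]],
])

```text
clock: 15.05
tcp_pos: [0.6629, -0.083, 0.1558]
tool_rot: [-0.027, 0.965, 0.007, 0.259]
contact_force: [-0.7, -5.7, -0.2]
width: 0.0231
gripper_force: 60.1
```

```bash
python3 - <<'E'
from h import *
scene("w19",us=(.0925,.042,-.0814))
E
```

```text
u1 y 0.0924 width 0.0348 n 1716; u2 y 0.0416 width 0.0350 n 1753; u3 y -0.0814 width 0.0357 n 1613; 
bar y 0.0189 0.0735 origin~0.0437 w 0.0546
tcp local [-0.0031  0.0431  0.0776] f [-0.1056 -5.7453 -1.4641] clock 15.1
turn err [-0.0016  0.0011 -0.0009]
```

To row units: 0.0004 m / 0.3 = 0.0013.

Emit:
jog_arm([
  [[0, 0.0013, 0], [0, 0, 0]],
  [[0, 0, 0], [0, 0, 0]],
])

```text
clock: 15.35
tcp_pos: [0.6628, -0.0826, 0.1558]
tool_rot: [-0.027, 0.965, 0.007, 0.259]
contact_force: [-0.2, -6.5, -1.9]
width: 0.0234
gripper_force: 60.1
```

```bash
python3 - <<'E'
from h import *
scene("w20",us=(.0925,.042,-.0814))
E
```

```text
u1 y 0.0925 width 0.0348 n 1736; u2 y 0.0420 width 0.0351 n 1748; u3 y -0.0814 width 0.0355 n 1618; 
bar y 0.0193 0.0739 origin~0.0441 w 0.0546
tcp local [-0.0031  0.0435  0.0776] f [-0.7071 -6.2766 -0.555 ] clock 15.4
turn err [-0.0016  0.0011 -0.0009]
```

To row units: 0.0003 m / 0.3 = 0.001.

Emit:
jog_arm([
  [[0, 0.001, 0], [0, 0, 0]],
  [[0, 0, 0], [0, 0, 0]],
])

```text
clock: 15.65
tcp_pos: [0.6628, -0.0823, 0.1558]
tool_rot: [-0.027, 0.965, 0.007, 0.259]
contact_force: [1.2, -6.1, -0.9]
width: 0.0232
gripper_force: 60.1
```

```bash
python3 - <<'E'
from h import *
scene("w21",us=(.0925,.042,-.0814))
E
```

```text
u1 y 0.0924 width 0.0349 n 1733; u2 y 0.0424 width 0.0350 n 1749; u3 y -0.0813 width 0.0355 n 1619; 
bar y 0.0196 0.0742 origin~0.0444 w 0.0546
tcp local [-0.0032  0.0438  0.0776] f [ 0.8736 -5.488  -1.0979] clock 15.7
turn err [-0.0015  0.001  -0.0008]
```

To row units: 0.0002 m / 0.3 = 0.0007.

Emit:
jog_arm([
  [[0, 0.0007, 0], [0, 0, 0]],
  [[0, 0, 0], [0, 0, 0]],
])

```text
clock: 15.95
tcp_pos: [0.6628, -0.0821, 0.1558]
tool_rot: [-0.027, 0.965, 0.007, 0.259]
contact_force: [0.7, -6.3, -0.5]
width: 0.0233
gripper_force: 60.1
```

```bash
python3 - <<'E'
from h import *
scene("w22",us=(.0925,.042,-.0814))
E
```

```text
u1 y 0.0924 width 0.0347 n 1721; u2 y 0.0425 width 0.0350 n 1740; u3 y -0.0813 width 0.0354 n 1614; 
bar y 0.0198 0.0744 origin~0.0446 w 0.0546
tcp local [-0.0032  0.044   0.0776] f [-0.5988 -5.793  -1.3582] clock 16.0
turn err [-0.0015  0.0009 -0.001 ]
```

To row units: 0.0002 m / 0.3 = 0.0007.

Emit:
jog_arm([
  [[0, 0.0007, 0], [0, 0, 0]],
  [[0, 0, 0], [0, 0, 0]],
])

```text
clock: 16.25
tcp_pos: [0.6628, -0.0819, 0.1558]
tool_rot: [-0.027, 0.965, 0.007, 0.259]
contact_force: [1.2, -5.7, -1.5]
width: 0.0231
gripper_force: 60.1
```

```bash
python3 - <<'E'
from h import *
scene("w23",us=(.0925,.042,-.0814))
E
```

```text
u1 y 0.0925 width 0.0347 n 1726; u2 y 0.0427 width 0.0351 n 1753; u3 y -0.0814 width 0.0355 n 1617; 
bar y 0.0201 0.0746 origin~0.0448 w 0.0545
tcp local [-0.0032  0.0442  0.0776] f [-0.6648 -5.8057 -2.2807] clock 16.3
turn err [-0.0015  0.0009 -0.001 ]
```

To row units: 0.0002 m / 0.3 = 0.0007.

Emit:
jog_arm([
  [[0, 0.0007, 0], [0, 0, 0]],
  [[0, 0, 0], [0, 0, 0]],
])

```text
clock: 16.55
tcp_pos: [0.6628, -0.0819, 0.1558]
tool_rot: [-0.027, 0.965, 0.007, 0.259]
contact_force: [1.7, -7.8, -2.2]
width: 0.0233
gripper_force: 60.2
```

```bash
python3 - <<'E'
from h import *
scene("w24",us=(.0925,.042,-.0814))
E
```

```text
u1 y 0.0925 width 0.0347 n 1734; u2 y 0.0428 width 0.0350 n 1754; u3 y -0.0813 width 0.0356 n 1619; 
bar y 0.0201 0.0746 origin~0.0448 w 0.0545
tcp local [-0.0032  0.0442  0.0776] f [-0.2766 -7.7835 -1.3987] clock 16.6
turn err [-0.0018  0.0009 -0.0011]
```

To row units: 0.0002 m / 0.3 = 0.0007.

Emit:
jog_arm([
  [[0, 0.0007, 0], [0, 0, 0]],
  [[0, 0, 0], [0, 0, 0]],
])

```text
clock: 16.85
tcp_pos: [0.6628, -0.0819, 0.1558]
tool_rot: [-0.027, 0.965, 0.007, 0.259]
contact_force: [1.4, -7.8, -2.6]
width: 0.0233
gripper_force: 60.1
```

```bash
python3 - <<'E'
from h import *
scene("w25",us=(.0925,.042,-.0814))
E
```

```text
u1 y 0.0924 width 0.0347 n 1730; u2 y 0.0427 width 0.0350 n 1750; u3 y -0.0813 width 0.0354 n 1618; 
bar y 0.0201 0.0746 origin~0.0448 w 0.0546
tcp local [-0.0032  0.0442  0.0776] f [ 0.3316 -9.1517 -2.1814] clock 16.9
turn err [-0.002   0.001  -0.0013]
```

Unit2 is butted: motion stopped, force 8–9 N, unit1 unmoved. On to unit3.

To row units: -0.0025 m / 0.3 = -0.0083.

Emit:
jog_arm([
  [[0, -0.0083, 0], [0, 0, 0]],
  [[0, 0, 0], [0, 0, 0]],
  [[0, 0, 0], [0, 0, 0]],
])

```text
clock: 17.27
tcp_pos: [0.6628, -0.0828, 0.1557]
tool_rot: [-0.028, 0.965, 0.008, 0.259]
contact_force: [-0.1, -0.4, -0.9]
width: 0.0231
gripper_force: 60.2
```

Emit:
jog_arm([
  [[0, 0, -0.0267], [0, 0, 0]],
  [[0, 0, -0.04], [0, 0, 0]],
  [[0, 0, -0.05], [0, 0, 0]],
  [[0, -0.0667, -0.0333], [0, 0, 0]],
  [[0, -0.1, 0], [0, 0, 0]],
])

```text
clock: 17.9
tcp_pos: [0.6431, -0.1342, 0.1965]
tool_rot: [-0.029, 0.965, 0.007, 0.26]
contact_force: [0.2, 0.3, -1.8]
width: 0.0233
gripper_force: 60.3
```

Emit:
jog_arm([
  [[0, -0.1, 0], [0, 0, 0]],
  [[0, -0.1, 0], [0, 0, 0]],
  [[0, -0.045, 0], [0, 0, 0]],
  [[0, 0, 0], [0, 0, 0]],
  [[0, 0, 0], [0, 0, 0]],
])

```text
clock: 18.52
tcp_pos: [0.6476, -0.2062, 0.1948]
tool_rot: [-0.029, 0.965, 0.008, 0.259]
contact_force: [-0.5, 0.2, -1.5]
width: 0.0232
gripper_force: 60.3
```

```bash
python3 - <<'E'
from h import *
scene("w26",us=(.0925,.0425,-.0814));print(manip.read_state()["qpos"])
E
```

```text
u1 y 0.0919 width 0.0357 n 1059; u2 y 0.0419 width 0.0352 n 1110; u3 y -0.0817 width 0.0355 n 1149; 
bar y -0.1032 -0.0486 origin~-0.0784 w 0.0546
tcp local [-0.003  -0.0791  0.1226] f [-0.6296  0.0854 -1.7375] clock 18.575
turn err [0.001  0.0008 0.0008]
[ 0.3676  0.7589 -0.0276  1.7172 -0.804   0.2555  2.7242]
```

To row units: 0.01 m / 0.3 = 0.0333, -0.003 m / 0.3 = -0.01.

Emit:
jog_arm([
  [[0, -0.01, 0.0267], [0, 0, 0]],
  [[0, 0, 0.0333], [0, 0, 0]],
  [[0, 0, 0], [0, 0, 0]],
  [[0, 0, 0], [0, 0, 0]],
])

```text
clock: 19.08
tcp_pos: [0.6566, -0.2102, 0.1789]
tool_rot: [-0.028, 0.965, 0.007, 0.259]
contact_force: [0.6, 0.4, -2.0]
width: 0.0231
gripper_force: 60.3
```

```bash
python3 - <<'E'
from h import *
scene("w27",us=(.0925,.0425,-.0814));print(manip.read_state()["qpos"])
E
```

```text
u1 y 0.0919 width 0.0354 n 1189; u2 y 0.0423 width 0.0352 n 1278; u3 y -0.0819 width 0.0352 n 1377; 
bar y -0.1076 -0.0531 origin~-0.0829 w 0.0545
tcp local [-0.0032 -0.0836  0.1046] f [-1.5518  0.5479 -0.7698] clock 19.125
turn err [-0.0004  0.0008 -0.0002]
[ 0.3769  0.7942 -0.0448  1.6966 -0.8049  0.2359  2.7307]
```

Gauge at −0.0829, unit3 at −0.0819: shift +1 mm and lower 27 mm.

To row units: 0.008 m / 0.3 = 0.0267, 0.006 m / 0.3 = 0.02.

Emit:
jog_arm([
  [[0, 0.0033, 0.0167], [0, 0, 0]],
  [[0, 0, 0.0267], [0, 0, 0]],
  [[0, 0, 0.0267], [0, 0, 0]],
  [[0, 0, 0.02], [0, 0, 0]],
  [[0, 0, 0], [0, 0, 0]],
])

```text
clock: 19.75
tcp_pos: [0.6701, -0.2084, 0.1551]
tool_rot: [-0.028, 0.966, 0.008, 0.259]
contact_force: [-0.1, 0.2, -2.2]
width: 0.0233
gripper_force: 60.3
```

```bash
python3 - <<'E'
from h import *
scene("w28",us=(.0925,.0425,-.0814))
E
```

```text
u1 y 0.0918 width 0.0356 n 1498; u2 y 0.0421 width 0.0352 n 1614; u3 y -0.0819 width 0.0351 n 1757; 
bar y -0.1065 -0.0520 origin~-0.0817 w 0.0545
tcp local [-0.0034 -0.0826  0.0773] f [-0.0206  0.022  -1.7347] clock 19.8
turn err [-0.0002  0.0004 -0.0003]
```

To row units: 0.01 m / 0.3 = 0.0333, 0.006 m / 0.3 = 0.02.

Emit:
jog_arm([
  [[0, 0.02, 0], [0, 0, 0]],
  [[0, 0.0333, 0], [0, 0, 0]],
  [[0, 0.0333, 0], [0, 0, 0]],
  [[0, 0.0333, 0], [0, 0, 0]],
  [[0, 0.0333, 0], [0, 0, 0]],
])

```text
clock: 20.42
tcp_pos: [0.6674, -0.1634, 0.156]
tool_rot: [-0.027, 0.965, 0.006, 0.259]
contact_force: [1.5, -7.1, -4.8]
width: 0.0231
gripper_force: 59.7
```

Emit:
jog_arm([
  [[0, 0.0333, 0], [0, 0, 0]],
  [[0, 0.0267, 0], [0, 0, 0]],
  [[0, 0.0133, 0], [0, 0, 0]],
  [[0, 0, 0], [0, 0, 0]],
  [[0, 0, 0], [0, 0, 0]],
])

```text
clock: 21.05
tcp_pos: [0.6661, -0.1408, 0.1559]
tool_rot: [-0.028, 0.965, 0.007, 0.259]
contact_force: [-1.0, -2.7, -0.6]
width: 0.0234
gripper_force: 60.3
```

```bash
python3 - <<'E'
from h import *
scene("w29",us=(.0925,.0425,-.014))
E
```

```text
u1 y 0.0919 width 0.0349 n 1648; u2 y 0.0425 width 0.0350 n 1727; u3 y -0.0162 width 0.0351 n 1746; 
bar y -0.0389 0.0157 origin~-0.0141 w 0.0546
tcp local [-0.0032 -0.0148  0.0777] f [-1.4488 -2.8829  0.8463] clock 21.1
turn err [-0.0007  0.0009 -0.0003]
```

To row units: 0.003 m / 0.3 = 0.01, 0.0025 m / 0.3 = 0.0083.

Emit:
jog_arm([
  [[0, 0.01, 0], [0, 0, 0]],
  [[0, 0.0083, 0], [0, 0, 0]],
  [[0, 0.0033, 0], [0, 0, 0]],
  [[0, 0, 0], [0, 0, 0]],
])

```text
clock: 21.6
tcp_pos: [0.6658, -0.1348, 0.1559]
tool_rot: [-0.027, 0.965, 0.007, 0.259]
contact_force: [-1.2, -6.1, 0.6]
width: 0.0231
gripper_force: 60.4
```

```bash
python3 - <<'E'
from h import *
scene("w30",us=(.0925,.0425,-.010))
E
```

```text
u1 y 0.0921 width 0.0354 n 1681; u2 y 0.0424 width 0.0349 n 1739; u3 y -0.0102 width 0.0351 n 1751; 
bar y -0.0329 0.0216 origin~-0.0081 w 0.0545
tcp local [-0.0031 -0.0088  0.0777] f [-0.674  -4.9823  0.7877] clock 21.65
turn err [-0.0016  0.0011 -0.0006]
```

To row units: 0.0005 m / 0.3 = 0.0017.

Emit:
jog_arm([
  [[0, 0.0017, 0], [0, 0, 0]],
  [[0, 0.0017, 0], [0, 0, 0]],
  [[0, 0, 0], [0, 0, 0]],
])

```text
clock: 22.02
tcp_pos: [0.6658, -0.1339, 0.1559]
tool_rot: [-0.027, 0.965, 0.007, 0.259]
contact_force: [-0.7, -6.2, -0.2]
width: 0.0232
gripper_force: 60.4
```

```bash
python3 - <<'E'
from h import *
scene("w31",us=(.0925,.0425,-.008))
E
```

```text
u1 y 0.0921 width 0.0355 n 1668; u2 y 0.0424 width 0.0349 n 1728; u3 y -0.0094 width 0.0351 n 1757; 
bar y -0.0321 0.0225 origin~-0.0073 w 0.0546
tcp local [-0.0031 -0.0079  0.0777] f [-0.8151 -5.445   0.378 ] clock 22.075
turn err [-0.0019  0.0012 -0.0007]
```

To row units: 0.0005 m / 0.3 = 0.0017, 0.0003 m / 0.3 = 0.001.

Emit:
jog_arm([
  [[0, 0.0017, 0], [0, 0, 0]],
  [[0, 0.0017, 0], [0, 0, 0]],
  [[0, 0.001, 0], [0, 0, 0]],
  [[0, 0, 0], [0, 0, 0]],
])

```text
clock: 22.58
tcp_pos: [0.6657, -0.1326, 0.1559]
tool_rot: [-0.027, 0.965, 0.007, 0.259]
contact_force: [0.3, -6.4, -0.7]
width: 0.023
gripper_force: 60.4
```

```bash
python3 - <<'E'
from h import *
scene("w32",us=(.0925,.0425,-.008))
E
```

```text
u1 y 0.0921 width 0.0354 n 1673; u2 y 0.0424 width 0.0348 n 1734; u3 y -0.0081 width 0.0350 n 1748; 
bar y -0.0308 0.0238 origin~-0.0060 w 0.0546
tcp local [-0.0031 -0.0067  0.0776] f [-1.9069 -5.6691  0.6915] clock 22.625
turn err [-0.0019  0.0012 -0.0008]
```

To row units: 0.0003 m / 0.3 = 0.001.

Emit:
jog_arm([
  [[0, 0.001, 0], [0, 0, 0]],
  [[0, 0, 0], [0, 0, 0]],
])

```text
clock: 22.88
tcp_pos: [0.6657, -0.1324, 0.1559]
tool_rot: [-0.027, 0.965, 0.007, 0.259]
contact_force: [-0.2, -6.0, -0.6]
width: 0.0232
gripper_force: 60.4
```

```bash
python3 - <<'E'
from h import *
scene("w33",us=(.0925,.0425,-.008))
E
```

```text
u1 y 0.0922 width 0.0354 n 1674; u2 y 0.0424 width 0.0349 n 1719; u3 y -0.0078 width 0.0350 n 1755; 
bar y -0.0305 0.0241 origin~-0.0057 w 0.0546
tcp local [-0.0031 -0.0064  0.0776] f [-0.5735 -6.5618 -0.5256] clock 22.925
turn err [-0.0019  0.0011 -0.0007]
```

To row units: 0.0002 m / 0.3 = 0.0007.

Emit:
jog_arm([
  [[0, 0.0007, 0], [0, 0, 0]],
  [[0, 0, 0], [0, 0, 0]],
])

```text
clock: 23.18
tcp_pos: [0.6657, -0.1322, 0.1559]
tool_rot: [-0.027, 0.965, 0.007, 0.259]
contact_force: [-1.1, -5.3, -1.1]
width: 0.0231
gripper_force: 60.4
```

```bash
python3 - <<'E'
from h import *
scene("w34",us=(.0925,.0425,-.008))
E
```

```text
u1 y 0.0921 width 0.0350 n 1659; u2 y 0.0424 width 0.0349 n 1732; u3 y -0.0076 width 0.0351 n 1753; 
bar y -0.0304 0.0242 origin~-0.0056 w 0.0546
tcp local [-0.0031 -0.0062  0.0776] f [-1.0677 -5.9025  1.0284] clock 23.225
turn err [-0.0019  0.0012 -0.0007]
```

To row units: 0.0002 m / 0.3 = 0.0007.

Emit:
jog_arm([
  [[0, 0.0007, 0], [0, 0, 0]],
  [[0, 0, 0], [0, 0, 0]],
])

```text
clock: 23.48
tcp_pos: [0.6657, -0.132, 0.1559]
tool_rot: [-0.027, 0.965, 0.007, 0.259]
contact_force: [0.0, -6.6, -1.1]
width: 0.0234
gripper_force: 60.4
```

```bash
python3 - <<'E'
from h import *
scene("w35",us=(.0925,.0425,-.008))
E
```

```text
u1 y 0.0921 width 0.0349 n 1667; u2 y 0.0424 width 0.0348 n 1727; u3 y -0.0074 width 0.0351 n 1750; 
bar y -0.0302 0.0245 origin~-0.0053 w 0.0546
tcp local [-0.0031 -0.006   0.0777] f [-0.0304 -6.1293 -0.3398] clock 23.525
turn err [-0.002   0.0012 -0.0008]
```

To row units: 0.0002 m / 0.3 = 0.0007.

Emit:
jog_arm([
  [[0, 0.0007, 0], [0, 0, 0]],
  [[0, 0, 0], [0, 0, 0]],
])

```text
clock: 23.78
tcp_pos: [0.6657, -0.1319, 0.1559]
tool_rot: [-0.027, 0.965, 0.007, 0.259]
contact_force: [-0.8, -5.7, -1.1]
width: 0.0233
gripper_force: 60.4
```

```bash
python3 - <<'E'
from h import *
scene("w36",us=(.0925,.0425,-.008))
E
```

```text
u1 y 0.0922 width 0.0351 n 1665; u2 y 0.0424 width 0.0348 n 1727; u3 y -0.0073 width 0.0351 n 1743; 
bar y -0.0300 0.0246 origin~-0.0052 w 0.0546
tcp local [-0.0031 -0.0059  0.0776] f [-0.7973 -7.1625  0.2665] clock 23.825
turn err [-0.0022  0.0012 -0.0008]
```

To row units: 0.0002 m / 0.3 = 0.0007.

Emit:
jog_arm([
  [[0, 0.0007, 0], [0, 0, 0]],
  [[0, 0, 0], [0, 0, 0]],
])

```text
clock: 24.08
tcp_pos: [0.6657, -0.1319, 0.1559]
tool_rot: [-0.027, 0.965, 0.006, 0.259]
contact_force: [1.1, -6.6, 0.3]
width: 0.0235
gripper_force: 60.4
```

```bash
python3 - <<'E'
from h import *
scene("w37",us=(.0925,.0425,-.008))
E
```

```text
u1 y 0.0922 width 0.0352 n 1660; u2 y 0.0424 width 0.0348 n 1727; u3 y -0.0073 width 0.0351 n 1754; 
bar y -0.0300 0.0246 origin~-0.0052 w 0.0546
tcp local [-0.0031 -0.0058  0.0777] f [-0.769  -7.3651 -0.4882] clock 24.125
turn err [-0.0024  0.0012 -0.0009]
```

Unit3 is butted too (no motion, spacing reads the same as at unit2's butt). I back off, lift and return.

To row units: -0.0023 m / 0.3 = -0.0077.

Emit:
jog_arm([
  [[0, -0.0077, 0], [0, 0, 0]],
  [[0, 0, 0], [0, 0, 0]],
  [[0, 0, 0], [0, 0, 0]],
])

```text
clock: 24.5
tcp_pos: [0.6657, -0.1326, 0.1557]
tool_rot: [-0.028, 0.965, 0.008, 0.259]
contact_force: [-0.1, -0.1, -1.4]
width: 0.0232
gripper_force: 60.3
```

Emit:
jog_arm([
  [[0, 0, -0.0267], [0, 0, 0]],
  [[0, 0, -0.04], [0, 0, 0]],
  [[0, 0, -0.0667], [0, 0, 0]],
  [[0, 0, -0.1], [0, 0, 0]],
  [[0, 0, -0.1], [0, 0, 0]],
])

```text
clock: 25.12
tcp_pos: [0.6149, -0.1359, 0.2438]
tool_rot: [-0.028, 0.965, 0.007, 0.259]
contact_force: [1.1, -0.9, -1.3]
width: 0.0233
gripper_force: 60.3
```

```bash
python3 - <<'E'
from h import *
scene("w38",us=(.0925,.0425,-.008))
row([.4214,-.1503,.2848],T)
row([.394,-.152,.15],down(np.radians(8.9)))
E
```

```text
u1 y 0.0923 width 0.0357 n 772; u2 y 0.0427 width 0.0347 n 752; u3 y -0.0071 width 0.0356 n 767; 
bar y -0.0310 0.0236 origin~-0.0062 w 0.0545
tcp local [-0.0022 -0.0075  0.1824] f [ 4.7841 -1.5777  4.3907] clock 25.175
turn err [-0.0015  0.0041 -0.0005]
tcp [ 0.6143 -0.1364  0.2471] shift [ 0.148  -0.0029 -0.13  ] turn [-0.0015  0.0041 -0.0005] f [ 2.  -1.5  6.2] w 0.0233 t 25.175 q [ 0.21  0.61  0.06  1.85 -0.83  0.25  2.64]
tcp [ 0.6143 -0.1364  0.2471] shift [ 0.2396 -0.0029 -0.0273] turn [-0.0271  0.5272 -0.096 ] f [ 2.  -1.5  6.2] w 0.0233 t 25.175 q [ 0.21  0.61  0.06  1.85 -0.83  0.25  2.64]
```

To row units: 0.04 m / 0.3 = 0.1333, 0.03 m / 0.3 = 0.1, 0.175 rad / 6.2832 = 0.0279.

Emit:
jog_arm([
  [[0.1, 0, -0.0667], [0, 0, 0]],
  [[0.1333, 0, -0.0667], [-0.0014, 0.0279, -0.0048]],
  [[0.1333, 0, -0.0333], [-0.0014, 0.0279, -0.0048]],
  [[0.1333, 0, -0.0167], [-0.0014, 0.0279, -0.0048]],
  [[0, 0, 0], [0, 0, 0]],
])

```text
clock: 25.8
tcp_pos: [0.4753, -0.1459, 0.2276]
tool_rot: [-0.073, 0.997, 0.003, 0.036]
contact_force: [1.9, 0.4, -1.2]
width: 0.0233
gripper_force: 60.2
```

```bash
python3 - <<'E'
from h import *
row([.394,-.152,.12],down(np.radians(8.9)))
E
```

```text
tcp [ 0.4753 -0.1459  0.2276] shift [0.0888 0.0057 0.1015] turn [ 0.0004  0.0716 -0.0094] f [ 1.9  0.4 -1.2] w 0.0233 t 25.8 q [-0.04  0.63  0.51  1.84 -0.5   0.74  2.47]
```

To row units: 0.03 m / 0.3 = 0.1, 0.02 m / 0.3 = 0.0667, 0.07 rad / 6.2832 = 0.0111.

Emit:
jog_arm([
  [[0.1, 0.0067, 0.0333], [0, 0.0111, -0.0014]],
  [[0.1, 0.0067, 0.0667], [0, 0, 0]],
  [[0.0667, 0.0067, 0.1], [0, 0, 0]],
  [[0.0167, 0, 0.1], [0, 0, 0]],
  [[0, 0, 0], [0, 0, 0]],
])

```text
clock: 26.42
tcp_pos: [0.3906, -0.1534, 0.1348]
tool_rot: [-0.075, 0.997, 0.001, 0.001]
contact_force: [0.2, 0.6, -1.6]
width: 0.0236
gripper_force: 60.1
```

```bash
python3 - <<'E'
from h import *
row([.394,-.152,.0362],down(np.radians(8.9)))
s=manip.read_state();print(Rot.from_quat(s["tool_rot"]).as_matrix())
E
```

```text
tcp [ 0.3906 -0.1534  0.1348] shift [-0.0033  0.0007  0.0986] turn [ 0.0014  0.0025 -0.0043] f [ 0.2  0.6 -1.6] w 0.0236 t 26.425 q [ 0.11  0.71  0.33  2.15 -0.62  0.38  2.67]
[[-0.9886 -0.1505  0.0022]
 [-0.1505  0.9886  0.0018]
 [-0.0025  0.0014 -1.    ]]
```

To row units: 0.04 m / 0.3 = 0.1333, 0.03 m / 0.3 = 0.1, -0.004 rad / 6.2832 = -0.0006.

Emit:
jog_arm([
  [[-0.01, 0, 0.1333], [0.0002, 0.0003, -0.0006]],
  [[0, 0, 0.1], [0, 0, 0]],
  [[0, 0, 0.06], [0, 0, 0]],
  [[0, 0, 0], [0, 0, 0]],
  [[0, 0, 0], [0, 0, 0]],
])

```text
clock: 27.05
tcp_pos: [0.3945, -0.1528, 0.0485]
tool_rot: [-0.079, 0.997, -0.001, 0.001]
contact_force: [0.7, -0.8, -0.3]
width: 0.0229
gripper_force: 60.3
```

```bash
python3 - <<'E'
from h import *
row([.394,-.152,.0362],down(np.radians(8.9)))
E
```

```text
tcp [ 0.3945 -0.1528  0.0485] shift [0.0004 0.0009 0.0123] turn [-0.0012  0.001   0.0019] f [ 0.7 -0.8 -0.3] w 0.0229 t 27.05 q [ 0.25  0.88  0.08  2.19 -0.72  0.09  2.74]
```

To row units: 0.006 m / 0.3 = 0.02, 0.004 m / 0.3 = 0.0133.

Emit:
jog_arm([
  [[0, 0, 0.02], [0, 0, 0]],
  [[0, 0, 0.0133], [0, 0, 0]],
  [[0, 0, 0.0067], [0, 0, 0]],
  [[0, 0, 0], [0, 0, 0]],
])

```text
clock: 27.55
tcp_pos: [0.3938, -0.1526, 0.0362]
tool_rot: [-0.079, 0.997, -0.0, 0.0]
contact_force: [-1.9, 0.0, 31.9]
width: 0.0236
gripper_force: 64.8
```

```bash
python3 - <<'E'
from h import *
row([.394,-.152,.0362],down(np.radians(8.9)))
E
```

```text
tcp [ 0.3938 -0.1526  0.0362] shift [-0.0003  0.0006 -0.    ] turn [-0.0003  0.0002  0.0019] f [-1.9  0.  31.9] w 0.0236 t 27.55 q [ 0.27  0.91  0.04  2.2  -0.72  0.05  2.75]
```

The gauge is on the mat with a little too much press. I ease off, open and lift.

To row units: -0.0008 m / 0.3 = -0.0027.

Emit:
jog_arm([
  [[0, 0, -0.0027], [0, 0, 0]],
  [[0, 0, 0], [0, 0, 0]],
])

```text
clock: 27.8
tcp_pos: [0.3937, -0.1526, 0.0363]
tool_rot: [-0.079, 0.997, -0.0, -0.0]
contact_force: [-1.0, -0.7, 10.6]
width: 0.0233
gripper_force: 61.9
```

Emit:
jog_arm([
  [[0, 0, 0], [0, 0, 0]],
  [[0, 0, 0], [0, 0, 0]],
  [[0, 0, 0], [0, 0, 0]],
], jaw=0.05)

```text
clock: 28.18
tcp_pos: [0.3936, -0.1525, 0.036]
tool_rot: [-0.079, 0.997, 0.0, -0.001]
contact_force: [0.3, 0.4, 0.9]
width: 0.0499
gripper_force: 0.0
```

Emit:
jog_arm([
  [[0, 0, -0.0667], [0, 0, 0]],
  [[0, 0, -0.1333], [0, 0, 0]],
  [[0, 0, -0.1667], [0, 0, 0]],
  [[0, 0, -0.1667], [0, 0, 0]],
  [[0, 0, 0], [0, 0, 0]],
])

```text
clock: 28.8
tcp_pos: [0.3947, -0.1526, 0.1985]
tool_rot: [-0.079, 0.997, -0.001, 0.001]
contact_force: [0.4, 0.7, -0.2]
width: 0.0504
gripper_force: 0.0
```

Emit:
jog_arm([
  [[0, 0.1667, -0.0667], [0, 0, 0]],
  [[0, 0.2, 0], [0, 0, 0]],
  [[0, 0.2, 0], [0, 0, 0]],
  [[0, 0.2, 0], [0, 0, 0]],
  [[0, 0.2, 0], [0, 0, 0]],
])

```text
clock: 29.42
tcp_pos: [0.35, 0.126, 0.2156]
tool_rot: [-0.079, 0.997, -0.0, -0.001]
contact_force: [1.4, 0.3, -0.7]
width: 0.0501
gripper_force: 0.0
```

Emit:
jog_arm([
  [[0, 0.2, 0], [0, 0, 0]],
  [[0, 0.2, 0], [0, 0, 0]],
  [[0, 0, 0], [0, 0, 0]],
  [[0, 0, 0], [0, 0, 0]],
])

```text
clock: 29.92
tcp_pos: [0.3317, 0.2422, 0.2157]
tool_rot: [-0.079, 0.997, -0.0, -0.001]
contact_force: [-1.0, 0.1, 0.1]
width: 0.0502
gripper_force: 0.0
```

```bash
python3 - <<'E'
from h import *
im=get_image("top");cv2.imwrite("pics/top9.png",im["image"][:,:,::-1]);W=world(im)
sub=W[250:285,318:365].reshape(-1,3)
for lo,hi in((.055,.08),(.02,.04)):
    s=sub[(sub[:,2]>lo)&(sub[:,2]<hi)];print(len(s),cv2.minAreaRect((s[:,:2]*1000).astype(np.float32)) if len(s)>5 else 0,np.median(s[:,2]))
L=(W-c)@R;z=L[...,2]
for y0 in(.094,.044,-.006):
    m=(abs(z-.062)<.006)&(abs(L[...,1]-y0)<.024)&(abs(L[...,0])<.04);print(m.sum(),(np.percentile(L[m][:,1],[1,99])),L[m][:,1].mean())
m=(abs(z-.058)<.005)&(L[...,1]>.12)&(L[...,1]<.14)&(abs(L[...,0])<.04);print(m.sum(),L[m].mean(0))
print(manip.read_state())
E
```

```text
144 ((391.4322814941406, -150.81036376953125), (30.040149688720703, 24.23594856262207), 9.289697647094727) 0.06731556764223517
184 ((391.1153564453125, -148.2194366455078), (33.783145904541016, 54.792781829833984), 9.051969528198242) 0.03179261054473115
329 [0.0765 0.112 ] 0.09421751759333905
327 [0.0265 0.0617] 0.04410114074697345
321 [-0.0228  0.0115] -0.005779014049361253
94 [-0.0027  0.1311  0.0576]
{'clock': 29.975, 'qpos': array([-1.1163,  0.6055,  0.7112,  2.0732, -0.6256,  0.6873,  1.7367]), 'joint_velocities': array([ 0.0145, -0.0083,  0.0013, -0.0038, -0.0004,  0.0025, -0.0044]), 'tau': array([ -2.4055, -62.0588,  10.127 , -15.1231,  -0.0385,   0.0325,
        -0.0303]), 'tcp_pos': array([0.332 , 0.2418, 0.2159]), 'tool_rot': array([-0.0779,  0.997 , -0.0003, -0.0007]), 'contact_force': array([-0.2482,  0.5331, -0.6713]), 'torque': array([-0.0218,  0.068 , -0.0627]), 'gripper_force': 0.0, 'width': 0.05027882422092746}
```

View pics/top9.png

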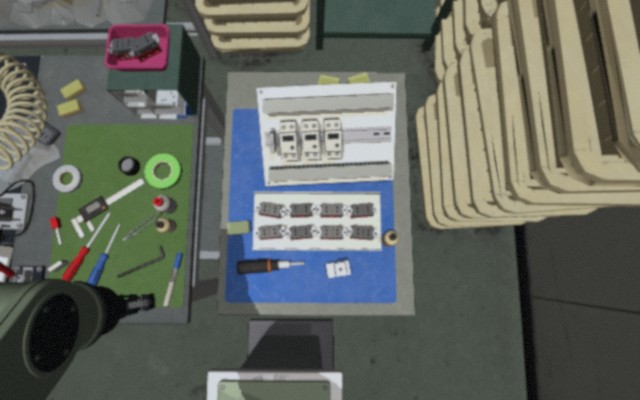

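The final top view shows the gauge upright at (340,268) and the units close-set at (289,139), (311,139) and (333,138). Measured clear gaps are about 13.9, 14.1 and 13.9 mm. The driver, pad and bottle are where they were.

```bash
python3 -c "
from workcell import manip, get_image
print(manip.hand_in())"
```

```text
the job is handed in; nothing more can be done
None
```

The job is handed in at about 30 s of the 72 s allowed: the three units measure about 14 mm clear each (13.9, 14.1 and 13.9 mm), set in order from the end stop, and the gauge stands upright on the front mat strip.

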